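Set a coated sample plate on the viewing stage at the index angle

ROBOT

A 7-joint arm with a two-finger parallel gripper is mounted at the origin on a cart in front of the work surface, level with it; the furniture and walls round the work are solid. World frame = base frame: x ahead of the robot, y to its left, z up, the work surface at z = 0. Lengths are in mm, angles in rad, forces in N, time in s.
With the tool pointing down it reaches from about 400 to 875 mm from the base axis. Payload 19.3 kg.
Tool frame: the origin (TCP) lies midway between the tips of the shut fingers; the grasp point (between the pads) lies 19 mm behind it; z points along the fingers, y is the line along which they close (so a half turn about z gives the same grasp; the last joint's range is limited). The gripper opens to 85 mm and grips with 20 to 120 N. Pads are 22 mm wide; open, the fingers measure 114 mm over their backs; the gripper's body (76 mm by 85 mm) begins 54 mm behind the grasp point. The pads swing forward as they close: fully open they stand 13 mm farther back than shut.
Start: joints at [-1.418, 0.521, -0.036, 1.599, 0.021, 1.021, -0.113], TCP at [138.121, 609.539, 231.291] pointing down, gripper open.
Joint ranges: [-2.91, 2.91], [-0.3, 2.13], [-1.5, 1.42], [0.17, 2.43], [-1.26, 4.41], [0.16, 1.93], [-2.52, 2.52]. Speed limits (rad/s): [1.89, 1.89, 2.39, 2.39, 3.01, 3.01, 3.01].

INTERFACE

Orientations are given as a rotation vector (axis times angle).
In Python, from workcell import robot gives the robot as it stands.
- The arm moves only by the shell command python3 -m jog 'ROWS' [FORCE]. ROWS is text: rows parted by semicolons, each of 5 numbers parted by spaces: the shift along the world's x, y, z in cm, then the turn about the world's z in degrees, then the closure, from 0 (fully open) to 1 (shut). In form: tx ty tz twist grip; .... A call has 1 to 5 rows; each row shifts and turns the commanded pose from where the row before left it; what a row does not reach is not made up. A row lasts 1/12 s, in which the tool goes at most 41.7 mm and 7.16 degrees, less where a joint would pass 70% of its speed; a pose out of reach is approached as far as the arm can. A call with a gripper value outside its range is refused whole. The fingers move at their own pace and stop on an object; FORCE is the grip in N (left out, the last holds). Time passes only in rows, so rows that do not move let the fingers close. It gives the time, the measured TCP pose, the force, the opening and the grip force at its end, in the units of the state.
- robot.sense(): the state, without advancing time (a new reading comes with each control period).
- robot.snapshot(name): name is "side" or "top"; returns the picture (480x640x3 uint8, red, green, blue); there is no depth.
- robot.camera_params(name): a dict with "intrinsics" (3x3 intrinsics, pixels), "k1" (the pictures are not rectified: a ray, as slopes to the right and down, at radius r is drawn at 1 + k1 r^2 times it, then the intrinsics apply), "world_to_cam" (4x4, takes a point from world to camera coordinates). Camera axes: x right, y down, z forward; pixel columns grow to the right and rows downward; lengths in mm; the calibration is good to about 2 mm. A picture is of the moment at which its call begins. camera_params takes no time and is no camera call.
- robot.job_done(): hands the job in; it is judged then, once.
The state is a dict: "time_s": time; "joints": joint angles; "joint_vel": joint speeds; "tau": joint torques, N m; "position": TCP position; "ee_rot": TCP orientation; "ft_force": force on the tool from outside, world axes, zero at the start; "torque": the same for the moment, N m; "opening": opening from 0.0 (shut) to 1.0 (fully open); "finger_force": force on a finger pad.
Only numpy, scipy, OpenCV 4.12 (cv2) and the standard library are available. Lean on these libraries where they do the work, as an engineer would, in place of code of your own. Each camera call takes 0.05 s, during which the arm holds its last target. There are 200 camera calls.

TASK

Take the blue sample plate out of the rack and stand it upright in the slot of the viewing stage, centred and fully down; keep it upright and lower it in, do not drop it. With the plate in the stage, the black knob must end with its white pointer on the red index mark, so that the plate faces the viewing angle. Leave the yellow and green plates standing in the rack.

Things in the scene. Friction and masses are not known exactly. Their poses are not given: they have to be found in the camera images.
- blue_plate: blue coated metal plate, 8 mm thick (its x), 64 mm wide (y), 100 mm high (z), lowest 24 mm bare metal, a small eyelet near the top; both faces alike. Origin at the centre of its lower edge, z up along the plate. Starts standing in one of the rack's three slots (which one varies). 0.09 to 0.18 kg. It can be held from above by its faces (8 mm) or by its edges (64 mm).
- yellow_plate: yellow coated metal plate, 8 mm thick (its x), 64 mm wide (y), 100 mm high (z), lowest 24 mm bare metal, a small eyelet near the top; both faces alike. Origin at the centre of its lower edge, z up along the plate. Starts standing in one of the rack's three slots (which one varies); stays there.
- green_plate: green coated metal plate, 8 mm thick (its x), 64 mm wide (y), 100 mm high (z), lowest 24 mm bare metal, a small eyelet near the top; both faces alike. Origin at the centre of its lower edge, z up along the plate. Starts standing in one of the rack's three slots (which one varies); stays there.
- sample_rack: fixed pale wooden rack, 172 x 81 x 32 mm (x, y, z), origin at the centre of its underside. Three slots cross it along its y, at x = -50, 0 and +50 mm; each is 10 mm wide, open at both ends, its floor 10 mm and its top edge 32 mm above the desk. A plate in it tops out at 110 mm.
- viewing_stage: fixed grey base with an aluminium turntable and, right of it, a grey tower that carries the black knob; the base spans x -58 to 58 and y -185 to 65 mm in its frame, 22 mm high. Origin on the desk under the turntable's axis, z up. The tower is 80 x 80 mm, its axis at y = -135 mm, its top 62 mm above the desk.
- slot_floor (a point): centre of the slot's floor, on the turntable's axis, 40 mm above the desk; turns with the turntable. The slot runs along its y, 72 mm long, open at both ends, 10 mm wide (along its x) between steel jaws 12 mm thick whose top is 25 mm above the floor; the top 5 mm widen to 20 mm as a lead-in. A plate seated here tops out at 140 mm.
- knob_grip (a point): on the knob's vertical axis, 95 mm above the desk; turns with the knob. The knob is a black bar grip 13 mm wide (point's y) and 44 mm long (point's x), from 71.5 to 100.5 mm above the desk, on a round skirt of 21 mm radius whose top is at 71.5 mm: fingertips must stay above that. The pointer end is the point's -x end.
- knob_pointer (a point): outer tip of the knob's white pointer, 26.5 mm from the knob's axis, 66 mm above the desk.
- index_mark (a point): the red index mark on the dial under the knob, 32 mm from the knob's axis, 64 mm above the desk; the pointer is on the mark when the knob's axis, the pointer and this point are in line seen from above.
- angle_knob (a joint): knob angle in rad, counterclockwise from above positive; at 0 the pointer is at the stage's -x side, the red mark is at 0.785 (45 degrees); stops at -1.2 and 1.2. Starts between -0.65 and 0.25, so it turns counterclockwise. A belt turns the turntable by the same angle in the same sense. Friction of 0.04 N m holds it where it is left.
Things that resemble listed ones, but are neither listed nor needed, are in the scene too. Leave any purple look-alike of the green_plate alone.

How it is judged:
By the outcome, as a careful person would: the job done as asked, in the order asked, and still so for the second after the job is handed in, with the robot touching nothing.
It also fails if it takes over 61 s, if anything falls off the work surface, if the arm or the gripper's body presses on something with over 40 N, if the wrist force passes 120 N, or if a joint passes its speed limit or range.

## Working session

There is one attempt and no reset: what is moved stays moved. The work goes in short steps, Python scripts to look and compute and a shell command to move; the robot and the scene stay as the last step left them, time stands still between calls to the robot, and variables do not carry over. Pictures are saved under pics/ and viewed, at most 10 in all, crops included, and the job is handed in when it is done.

```bash
mkdir -p pics; ls; python3 - <<'E'
from workcell import robot
import cv2
for n in("side","top"):
    im=robot.snapshot(n); cv2.imwrite(f"pics/{n}0.png",im[:,:,::-1]); p=robot.camera_params(n); print(n,p)
s=robot.sense(); print(s)
E
```

```text
pics
side {'intrinsics': array([[566.73442922,   0.        , 320.44659819],
       [  0.        , 566.73442922, 239.7734098 ],
       [  0.        ,   0.        ,   1.        ]]), 'k1': -0.024566969738093317, 'world_to_cam': array([[ 9.69931669e-01, -2.43319617e-01, -5.30295411e-03,
        -3.91099462e+02],
       [-1.08146356e-01, -4.11373539e-01, -9.05028274e-01,
         1.74619449e+02],
       [ 2.18029638e-01,  8.78389079e-01, -4.25318354e-01,
         9.00478701e+02],
       [ 0.00000000e+00,  0.00000000e+00,  0.00000000e+00,
         1.00000000e+00]])}
top {'intrinsics': array([[477.43214612,   0.        , 320.53092052],
       [  0.        , 477.43214612, 231.7662415 ],
       [  0.        ,   0.        ,   1.        ]]), 'k1': -0.10087315276766716, 'world_to_cam': array([[ 3.49395506e-03, -9.99972352e-01, -6.56416400e-03,
         8.32673491e+01],
       [-9.98483015e-01, -3.12789814e-03, -5.49716803e-02,
         4.38797228e+02],
       [ 5.49496284e-02,  6.74627484e-03, -9.98466337e-01,
         9.38237662e+02],
       [ 0.00000000e+00,  0.00000000e+00,  0.00000000e+00,
         1.00000000e+00]])}
{'time_s': 0.1, 'joints': array([-1.41815205,  0.52194446, -0.03629647,  1.59989299,  0.02117531,
        1.02112012, -0.11283086]), 'joint_vel': array([ 1.62967369e-03, -1.61154818e-03,  6.00375778e-04, -3.77009356e-04,
        7.96545595e-04, -3.32848886e-04,  3.73136728e-05]), 'tau': array([ 3.83948180e-03, -9.28479052e+01,  1.98427118e+00, -3.70536268e+01,
        1.81522162e-02,  5.23421084e-03, -5.72549061e-05]), 'position': array([138.10842103, 609.26436826, 230.81060695]), 'ee_rot': array([-3.49442866e-01, -3.12204998e+00,  1.53898076e-03]), 'ft_force': array([ 0.32302629,  0.14959983, -0.19533364]), 'torque': array([-0.03318006,  0.01490839,  0.01671564]), 'finger_force': 0.0, 'opening': 0.9959780901851207}
```

View pics/top0.png

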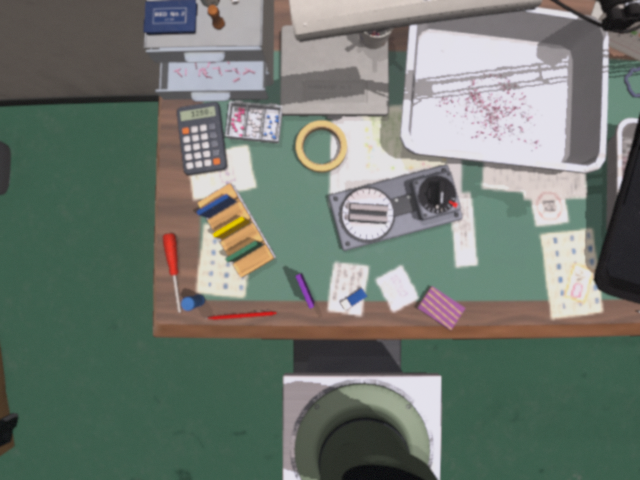

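View pics/side0.png

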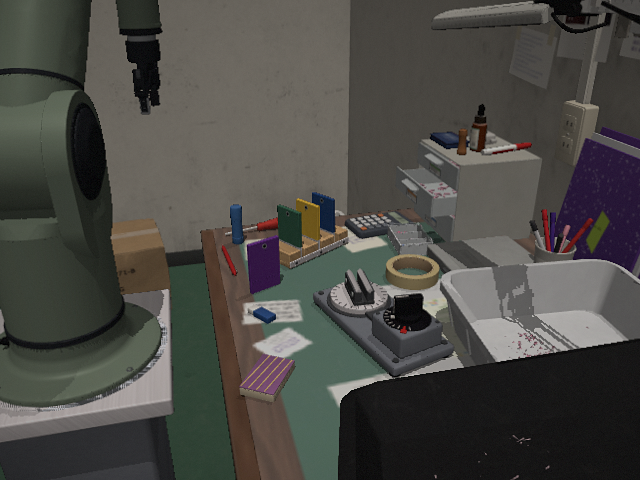

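The top view shows the rack at about (235,230) with blue in the far slot (215,206), yellow at (228,227) and green at (243,250). The stage's turntable is at (368,213), its knob at (437,195) and the red mark at (453,204). The purple look-alike is at (305,290).

```bash
cat > h.py <<'E'
import numpy as np, cv2
from workcell import robot
def cam(n):
    p=robot.camera_params(n); return p["intrinsics"],p["k1"],p["world_to_cam"]
def ray(n,uv):
    K,k1,T=cam(n); uv=np.atleast_2d(np.float64(uv))
    q=cv2.undistortPoints(uv[:,None],K,np.array([k1,0,0,0.]))[:,0]
    R=T[:3,:3]; return -R.T@T[:3,3],np.c_[q,np.ones(len(q))]@R
def onz(n,uv,z):
    c,d=ray(n,uv); return c+d*((z-c[2])/d[:,2])[:,None]
def proj(n,P):
    K,k1,T=cam(n); return cv2.projectPoints(np.float64(P).reshape(-1,1,3),cv2.Rodrigues(T[:3,:3])[0],T[:3,3],K,np.array([k1,0,0,0.]))[0][:,0]
def tri(uvs,uvt):
    A=[];b=[]
    for n,uv in(("side",uvs),("top",uvt)):
        c,d=ray(n,uv); d=d[0]/np.linalg.norm(d[0]); M=np.eye(3)-np.outer(d,d); A.append(M); b.append(M@c)
    return np.linalg.lstsq(np.vstack(A),np.hstack(b),rcond=None)[0]
def blob(im,lo,hi,roi):
    x0,y0,x1,y1=roi; m=cv2.inRange(cv2.cvtColor(im,cv2.COLOR_RGB2HSV),lo,hi); k=np.zeros_like(m); k[y0:y1,x0:x1]=m[y0:y1,x0:x1]
    cs=cv2.findContours(k,cv2.RETR_EXTERNAL,cv2.CHAIN_APPROX_NONE)[0]
    return max(cs,key=cv2.contourArea)
E
python3 - <<'E'
from h import *
t=cv2.imread("pics/top0.png"); s=cv2.imread("pics/side0.png")
a=cv2.resize(t[155:255,320:470],None,fx=4,fy=4,interpolation=cv2.INTER_CUBIC)
b=cv2.resize(t[175:285,185:285],None,fx=4,fy=4,interpolation=cv2.INTER_CUBIC)
c=np.zeros((600,800,3),np.uint8); c[:400,:600]=a
c[400:,:]=0
cv2.imwrite("pics/c1.png",a); cv2.imwrite("pics/c2.png",b)
h=np.zeros((440,800,3),np.uint8)
h[:400,:450]=cv2.resize(a,(450,300)) if 0 else 0
# montage: stage x3 (450x300), rack x3.2
h[:300,:450]=cv2.resize(t[155:255,320:470],(450,300),interpolation=cv2.INTER_CUBIC)
h[:385,450:800]=cv2.resize(t[175:285,185:285],(350,385),interpolation=cv2.INTER_CUBIC)
cv2.imwrite("pics/m1.png",h)
print(ray("top",[320,240])[0],ray("side",[320,240])[0])
E
```

```text
[386.28483552  78.3079508  961.46672324] [ 201.89316561 -814.29900812  538.95167528]
```

View pics/m1.png

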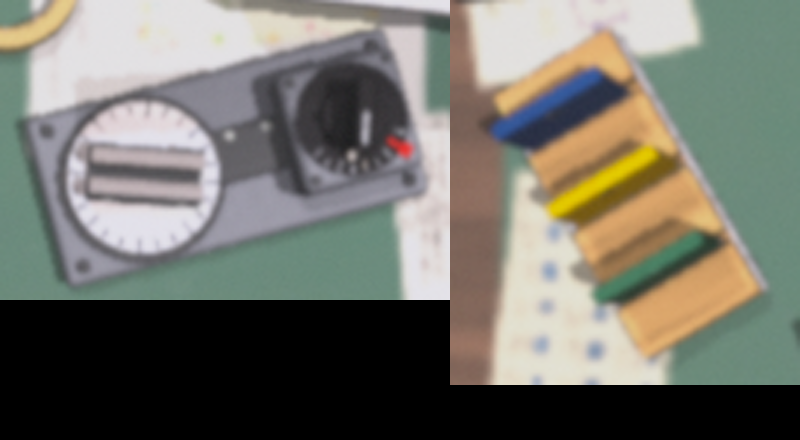

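The crop shows the stage turned about 15° counterclockwise, with its slot turned about 27° the other way. The knob pointer points roughly toward the robot and the red mark sits lower right. Blue is in the rack's far slot, and the brighter top faces of the plates are visible.

```bash
python3 - <<'E'
from h import *
t=cv2.imread("pics/top0.png")[:,:,::-1].copy(); s=cv2.imread("pics/side0.png")[:,:,::-1].copy()
def rect(n,c,z):
    P=onz(n,c.reshape(-1,2),z)[:,:2].astype(np.float32); r=cv2.minAreaRect(P); return r
hsv=cv2.cvtColor(t,cv2.COLOR_RGB2HSV)
for nm,lo,hi,roi in(("blue",(105,120,30),(125,255,255),(185,170,240,230)),("yel",(22,150,60),(32,255,255),(200,205,260,245)),("grn",(60,120,30),(85,255,255),(222,235,268,268))):
    c=blob(t,lo,hi,roi); m=np.zeros(t.shape[:2],np.uint8); cv2.drawContours(m,[c],-1,255,-1)
    v=hsv[:,:,2][m>0]; th=cv2.threshold(v,0,255,cv2.THRESH_OTSU)[0]
    print(nm,cv2.contourArea(c),"otsu",th,np.percentile(v,[5,25,50,75,95]))
    c2=blob(t,(lo[0],lo[1],int(th)+1),hi,roi)
    print("  top face",rect("top",c2,110), "whole",cv2.minAreaRect(c))
    m2=np.argwhere((m>0)&(hsv[:,:,2]>th))[:,::-1]
    P=onz("top",m2,110)[:,:2]; mu=P.mean(0); w,V=np.linalg.eigh(np.cov((P-mu).T)); print("  pca",mu,np.sqrt(12*w),np.degrees(np.arctan2(V[1,1],V[0,1])))
# white dial disc, base, red mark
c=blob(t,(0,0,150),(179,60,255),(335,180,396,246)); (e)=cv2.fitEllipse(cv2.convexHull(c)); print("dial px",e, "z40",onz("top",e[0],40)," z28",onz("top",e[0],28))
c=blob(t,(0,150,100),(8,255,255),(440,190,470,215)); M=cv2.moments(c); r=[M['m10']/M['m00'],M['m01']/M['m00']]; print("red",r,onz("top",r,64))
# base outline: grey bluish
print("hsv base",hsv[235,400],hsv[225,430],"green",hsv[260,400],"tower",hsv[205,421],"jaw",hsv[206,370],hsv[216,370])
E
```

```text
blue 125.0 otsu 125.0 [ 91.7  121.25 144.   150.   154.  ]
  top face ((482.3648376464844, 279.9497985839844), (6.055330753326416, 61.50542449951172), 30.368040084838867) whole ((212.64492797851562, 204.75881958007812), (5.16523551940918, 34.376739501953125), 60.75117111206055)
  pca [482.26089265 279.98717447] [ 6.02605323 61.82037495] 120.17254451711848
yel 236.0 otsu 171.0 [116.   143.75 197.   221.   226.  ]
  top face ((442.95867919921875, 250.3480224609375), (9.725578308105469, 62.97903060913086), 30.732725143432617) whole ((229.22056579589844, 227.3676300048828), (9.089425086975098, 35.67170715332031), 59.036251068115234)
  pca [442.74856612 250.48340848] [ 9.45997442 62.03644645] 120.90978419822848Traceback (most recent call last):
  File "<stdin>", line 7, in <module>
  File "h.py", line 21, in blob
    return max(cs,key=cv2.contourArea)
ValueError: max() iterable argument is empty
```

```bash
python3 - <<'E'
from h import *
t=cv2.imread("pics/top0.png")[:,:,::-1].copy(); s=cv2.imread("pics/side0.png")[:,:,::-1].copy()
hsv=cv2.cvtColor(t,cv2.COLOR_RGB2HSV)
c=blob(t,(0,0,150),(179,60,255),(335,180,396,246)); e=cv2.fitEllipse(cv2.convexHull(c)); print("dial px",e, "z40",onz("top",e[0],40)," z28",onz("top",e[0],28))
c=blob(t,(0,150,100),(8,255,255),(440,190,470,215)); M=cv2.moments(c); r=[M['m10']/M['m00'],M['m01']/M['m00']]; print("red",r,onz("top",r,64))
print("hsv base",hsv[235,400],hsv[225,430],"green",hsv[260,400],"tower",hsv[205,421],"jaw",hsv[206,370],hsv[216,370],"slot",hsv[211,370],hsv[212,370])
# base: bluish-grey hue
m=cv2.inRange(hsv,(105,15,40),(140,110,170)); m[:160]=0; m[256:]=0; m[:,:322]=0; m[:,470:]=0
m=cv2.morphologyEx(m,cv2.MORPH_CLOSE,np.ones((3,3))); c=max(cv2.findContours(m,cv2.RETR_EXTERNAL,cv2.CHAIN_APPROX_NONE)[0],key=cv2.contourArea)
print("base px",cv2.minAreaRect(c)); P=onz("top",c.reshape(-1,2),22)[:,:2].astype(np.float32); R=cv2.minAreaRect(P);print("base mm",R,cv2.boxPoints(R).round(1).tolist())
# jaws: lines across slot profile
for x in range(350,392,5): print(x,hsv[200:226,x,2])
# blue/purple etc in side: contours corners
for nm,lo,hi,roi in(("blue",(105,120,30),(125,255,255),(300,185,345,240)),("yel",(20,120,60),(34,255,255),(285,190,325,250))):
    c=blob(s,lo,hi,roi); print(nm,cv2.contourArea(c),cv2.approxPolyDP(c,2,True).reshape(-1,2).tolist())
a=cv2.resize(s[255:380,305:465],None,fx=5,fy=5,interpolation=cv2.INTER_CUBIC)[:,:,::-1]; cv2.imwrite("pics/s1.png",a[:600])
E
```

```text
dial px ((367.3643798828125, 213.78662109375), (51.060569763183594, 51.447532653808594), 100.43673706054688) z40 [[472.17723476  -6.10621899  40.        ]]  z28 [[473.29578714  -7.2055208   28.        ]]
red [452.3055555555555, 203.04166666666666] [[ 491.15062528 -165.95410141   64.        ]]
hsv base [103  19 123] [120  18 157] green [ 74  55 139] tower [130  22 105] jaw [171  19 186] [170  18 173] slot [165  11  95] [130   9  88]
base px ((412.91448974609375, 202.25379943847656), (56.599945068359375, 87.05398559570312), 74.93151092529297)
base mm ((497.39312744140625, -98.98587799072266), (112.2977294921875, 175.1121063232422), 15.118433952331543) [[420.3999938964844, -29.100000381469727], [466.0, -198.1999969482422], [574.4000244140625, -168.89999389648438], [528.7999877929688, 0.20000000298023224]]
350 [221 211 175 139 131 138 142 140 124 101  92  97 105 121 147 163 169 167
 153 120  99 136 191 220 227 231]
355 [226 221 186 151 164 185 192 189 170 131  94  85  91 113 149 175 187 191
 180 146 121 143 187 215 225 226]
360 [231 231 222 188 168 179 191 190 176 139  98  86  89 105 136
[... 179 characters left out ...]
166 169 186 193 190 173 134  95  88  92 111 144 173 188
 191 181 148 109 120 173 211 224]
375 [233 233 230 216 179 163 178 189 191 177 140  99  86  91 102 127 161 184
 192 185 158 123 109 147 197 220]
380 [233 233 231 217 174 149 167 185 189 181 156 117  89  88  94 116 154 180
 191 190 172 141 126 156 200 223]
385 [227 232 233 227 202 167 166 183 192 192 176 139 107 101 107 125 153 178
 190 196 184 153 125 145 182 205]
390 [118 141 163 184 203 217 223 228 223 213 220 229 232 232 225 211 219 228
 232 230 223 215 206 199 186 170]
blue 526.0 [[312, 193], [312, 202], [320, 205], [320, 227], [334, 231], [334, 200]]
yel 661.5 [[298, 198], [296, 210], [301, 212], [302, 233], [317, 240], [319, 206]]
```

View pics/s1.png

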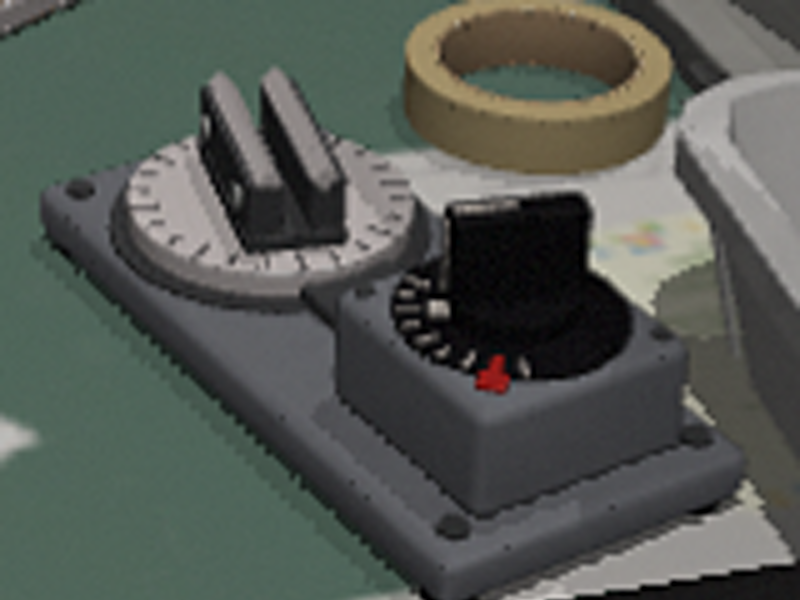

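The side view shows the turntable slot between its jaws, the black knob bar standing on the tower with its white pointer dot at about crop (437,308), and the red mark at crop (492,375). Predicted and measured red mark agree within 2 mm. Next I cross-check the slot line and the blue plate.

```bash
python3 - <<'E'
from h import *
t=cv2.imread("pics/top0.png")[:,:,::-1].copy(); s=cv2.imread("pics/side0.png")[:,:,::-1].copy()
g=cv2.cvtColor(t,cv2.COLOR_RGB2GRAY).astype(float)
L=[]
for x in range(353,386):
    col=255-g[204:221,x]; w=np.clip(col-115,0,None); w[:3]=0; w[-3:]=0
    L.append((x,204+(w*np.arange(17)).sum()/w.sum()))
L=np.array(L); P=onz("top",L,60)[:,:2]
vx,vy,x0,y0=cv2.fitLine(P.astype(np.float32),cv2.DIST_HUBER,0,.1,.01).ravel(); print("slot dir deg",np.degrees(np.arctan2(vy,vx)),"pt",x0,y0)
# pointer white dot, top view near (437,207) and side (392,317)
for n,im,roi in(("top",t,(425,200,450,213)),("side",s,(387,311,398,322))):
    x0,y0,x1,y1=roi; print(n,cv2.cvtColor(im,cv2.COLOR_RGB2GRAY)[y0:y1,x0:x1].tolist() if n=="side" else "")
    h=cv2.cvtColor(im,cv2.COLOR_RGB2GRAY)[y0:y1,x0:x1].astype(float); w=np.clip(h-130,0,None); yy,xx=np.mgrid[y0:y1,x0:x1]; u=[(w*xx).sum()/w.sum(),(w*yy).sum()/w.sum()]; print(u,onz(n,u,66))
kp=np.array([507.4,-136.4]); print("expected knob tip px if -19deg",[(a,proj("top",[*(kp+26.5*np.array([np.cos(np.radians(195.1+a)),np.sin(np.radians(195.1+a))])),66]).round(1),proj("side",[*(kp+26.5*np.array([np.cos(np.radians(195.1+a)),np.sin(np.radians(195.1+a))])),66]).round(1)) for a in(-30,-20,-10)])
print("red side",proj("side",[491.15,-165.95,64]))
print("side blue top corners at z110",onz("side",[[312,193],[334,200]],110).round(1).tolist())
d=np.array([np.cos(np.radians(120.3)),np.sin(np.radians(120.3))]);c=np.array([482.3,280])
print("pred px side of ends",[proj("side",[*(c+k*32*d),110]).round(1).tolist() for k in(1,-1)],"top",[proj("top",[*(c+k*32*d),110]).round(1).tolist() for k in(1,-1)])
print("axis dial in side",proj("side",[472.2,-6.1,40]))
# rack: wood mask
m=blob(t,(8,60,120),(22,180,255),(190,175,285,285)); R=cv2.minAreaRect(onz("top",cv2.convexHull(m).reshape(-1,2),32)[:,:2].astype(np.float32)); print("rack?",R)
hs=cv2.cvtColor(t,cv2.COLOR_RGB2HSV); mm=cv2.inRange(hs,(8,70,150),(22,190,255)); mm[:,:190]=0;mm[:,280:]=0;mm[:180]=0;mm[280:]=0
mm=cv2.morphologyEx(mm,cv2.MORPH_OPEN,np.ones((3,3))); Q=np.argwhere(mm)[:,::-1]; R=cv2.minAreaRect(onz("top",Q,32)[:,:2].astype(np.float32)); print("rack all",R)
E
```

```text
slot dir deg 85.973694 pt 473.64825 -4.3578105
top 
[np.float64(432.58361774744026), np.float64(207.3924914675768)] [[ 482.41506676 -127.488711     66.        ]]
side [[65, 104, 94, 117, 13, 25, 64, 32, 8, 7, 5], [17, 52, 47, 69, 13, 21, 59, 29, 9, 5, 9], [88, 9, 10, 22, 6, 13, 22, 12, 3, 5, 5], [53, 11, 11, 11, 7, 0, 0, 3, 7, 14, 6], [14, 11, 14, 61, 162, 143, 137, 66, 1, 1, 12], [78, 78, 33, 65, 168, 153, 144, 116, 0, 9, 15], [38, 37, 16, 55, 136, 125, 123, 127, 1, 8, 7], [8, 10, 7, 25, 62, 53, 53, 56, 5, 6, 5], [97, 102, 7, 12, 11, 11, 9, 11, 2, 3, 3], [45, 49, 11, 11, 12, 6, 3, 13, 12, 6, 7], [10, 5, 3, 11, 41, 44, 11, 13, 15, 17, 6]]
[np.float64(391.5864661654135), np.float64(315.65413533834584)] [[ 483.10102932 -129.23782935   66.        ]]
expected knob tip px if -19deg [(-30, array([[433.7, 207.7]]), array([[390.9, 315.9]])), (-20, array([[436.1, 208.2]]), array([[391.4, 317.6]])), (-10, array([[438.5, 208.2]]), array([[392.5, 319.2]]))]
red side [[405.44961576 329.20355336]]
side blue top corners at z110 [[461.9, 306.6, 110.0], [496.8, 254.1, 110.0]]
pred px side of ends [[[313.8, 192.7]], [[335.0, 200.2]]] top [[[196.8, 213.1]], [[227.4, 195.3]]]
axis dial in side [[359.81644289 291.6669792 ]]
rack? ((452.80877685546875, 267.3621826171875), (209.95420837402344, 90.65888977050781), 31.185150146484375)
rack all ((420.3705749511719, 287.7413635253906), (174.52047729492188, 158.14837646484375), 30.59515953063965)
```

```bash
python3 -m jog '2.15 -2.06 0 -3.9 0.55; 2.15 -2.06 0 -3.9 0.55; 2.15 -2.06 0 -3.9 0.55; 2.15 -2.06 0 -3.9 0.55; 2.15 -2.06 0 -3.9 0.55' 40
python3 -m jog '2.15 -2.06 0 -3.9 0.55; 2.15 -2.06 0 -3.9 0.55; 2.15 -2.06 0 -3.9 0.55; 2.15 -2.06 0 -3.9 0.55; 2.15 -2.06 0 -3.9 0.55'
python3 -m jog '2.15 -2.06 0 -3.9 0.55; 2.15 -2.06 0 -3.9 0.55; 2.15 -2.06 0 0 0.55; 2.15 -2.06 0 0 0.55; 2.15 -2.06 0 0 0.55'
python3 -m jog '2.15 -2.06 0 0 0.55; 0 0 0 0 0.55; 0 0 0 0 0.55; 0 0 0 0 0.55'
cat >> h.py <<'E'
def st():
    s=robot.sense(); r=cv2.Rodrigues(np.array(s["ee_rot"]))[0]
    print("t",round(s["time_s"],2),"p",s["position"].round(1),"ydir",round(np.degrees(np.arctan2(r[1,1],r[0,1])),2),"z",r[:,2].round(3),"F",s["ft_force"].round(1),"T",s["torque"].round(2),"op",round(s["opening"]*85,1),"ff",round(s["finger_force"],1),"j7",round(s["joints"][6],2))
E
python3 -c "
from h import *
st()"
```

```text
time_s: 0.52
position: [246.4, 505.3, 231.1]
ee_rot: [-0.878, -3.016, 0.001]
ft_force: [0.6, 1.1, 0.1]
opening: 0.45
finger_force: 0.0
time_s: 0.93
position: [353.9, 402.3, 231.2]
ee_rot: [-1.376, -2.824, 0.001]
ft_force: [-0.9, 0.6, 0.1]
opening: 0.451
finger_force: 0.0
time_s: 1.35
position: [461.3, 299.4, 231.1]
ee_rot: [-1.56, -2.727, 0.001]
ft_force: [0.5, 0.3, -0.8]
opening: 0.455
finger_force: 0.0
time_s: 1.68
position: [481.6, 280.3, 231.0]
ee_rot: [-1.56, -2.726, 0.001]
ft_force: [-0.0, 0.1, -0.6]
opening: 0.449
finger_force: 0.0
t 1.68 p [481.6 280.3 231. ] ydir 30.44 z [-0.001 -0.    -1.   ] F [-0.   0.1 -0.6] T [-0.01  0.02  0.04] op 38.2 ff 0.0 j7 0.02
```

```bash
python3 -m jog '0 0 -3.5 0 0.55; 0 0 -3.5 0 0.55; 0 0 -2.5 0 0.55; 0 0 -1.0 0 0.55; 0 0 0 0 0.55'
python3 - <<'E'
from h import *
st()
s=robot.snapshot("side"); t=robot.snapshot("top")
h=np.zeros((480,800,3),np.uint8)
h[:480,:400]=cv2.resize(s[140:260,260:360],(400,480),interpolation=cv2.INTER_CUBIC)
h[:400,400:]=cv2.resize(t[165:265,180:280],(400,400),interpolation=cv2.INTER_CUBIC)
cv2.imwrite("pics/g1.png",h[:,:,::-1])
E
```

```text
time_s: 2.1
position: [480.5, 280.3, 124.5]
ee_rot: [-1.557, -2.726, 0.005]
ft_force: [-0.7, -0.2, 0.2]
opening: 0.45
finger_force: 0.0
t 2.1 p [480.5 280.3 124.5] ydir 30.52 z [-0.003 -0.002 -1.   ] F [-0.7 -0.2  0.2] T [0.05 0.03 0.01] op 38.2 ff 0.0 j7 0.06
```

View pics/g1.png

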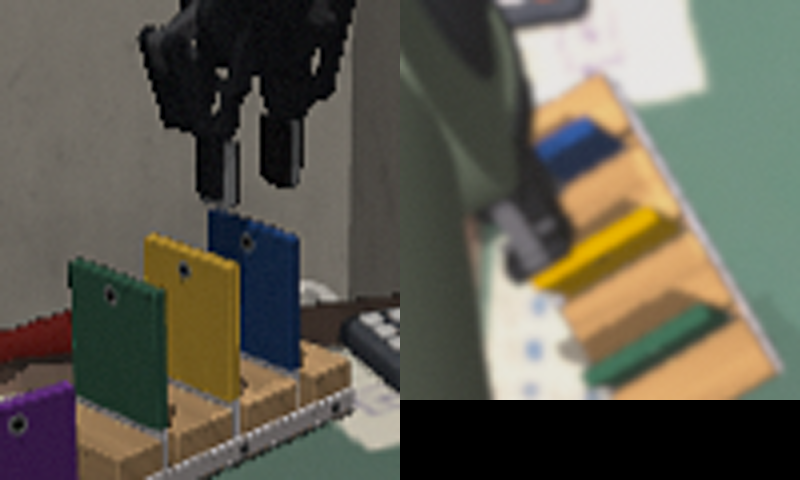

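The side crop shows the fingers (crop x 218 and 282) straddling the blue plate's top (about 255), with clearance to the yellow plate. I'll descend and grip.

```bash
python3 -m jog '0.1 0 -1.5 0 0.55; 0 0 -1.5 0 0.55; 0 0 -1.5 0 0.55; 0 0 -1.3 0 0.55; 0 0 0 0 0.55'
python3 -m jog '0 0 0 0 0.7; 0 0 0 0 0.8; 0 0 0 0 0.9; 0 0 0 0 1; 0 0 0 0 1' 40
python3 -m jog '0 0 0 0 1; 0 0 0 0 1; 0 0 0 0 1' 40
python3 -c "
from h import *
st()"
```

```text
time_s: 2.62
position: [482.9, 280.3, 68.1]
ee_rot: [-1.56, -2.727, 0.0]
ft_force: [-0.6, -0.9, -0.1]
opening: 0.448
finger_force: 0.0
time_s: 3.03
position: [483.2, 280.1, 69.7]
ee_rot: [1.56, 2.727, 0.001]
ft_force: [-5.4, -2.0, 15.5]
opening: 0.09
finger_force: 39.1
time_s: 3.28
position: [483.2, 280.1, 69.7]
ee_rot: [1.56, 2.727, 0.001]
ft_force: [-4.5, -2.8, 15.5]
opening: 0.093
finger_force: 39.1
t 3.28 p [483.2 280.1  69.7] ydir 30.44 z [ 0.     0.001 -1.   ] F [-4.5 -2.8 15.5] T [-0.68  1.32  0.15] op 7.9 ff 39.1 j7 0.08
```

```bash
python3 -m jog '0 0 0.6 0 1; 0 0 1.2 0 1; 0 0 2 0 1; 0 0 2.5 0 1; 0 0 2.5 0 1' 40
python3 -m jog '0 0 1.5 0 1; 0 0 0 0 1; 0 0 0 0 1'
python3 - <<'E'
from h import *
st()
s=robot.snapshot("side"); t=robot.snapshot("top")
h=np.zeros((480,800,3),np.uint8)
h[:480,:400]=cv2.resize(s[140:260,260:360],(400,480),interpolation=cv2.INTER_CUBIC)
h[:400,400:]=cv2.resize(t[165:265,180:280],(400,400),interpolation=cv2.INTER_CUBIC)
cv2.imwrite("pics/g2.png",h[:,:,::-1])
c=blob(s,(105,120,30),(125,255,255),(290,120,345,230)); print(cv2.contourArea(c),cv2.approxPolyDP(c,1.5,True).reshape(-1,2).tolist())
E
```

```text
time_s: 3.7
position: [483.1, 279.7, 158.4]
ee_rot: [1.561, 2.726, 0.0]
ft_force: [0.6, 1.8, -0.1]
opening: 0.087
finger_force: 39.0
time_s: 3.95
position: [483.5, 280.3, 172.7]
ee_rot: [1.56, 2.726, 0.004]
ft_force: [0.1, 0.5, -1.1]
opening: 0.089
finger_force: 39.2
t 3.95 p [483.5 280.3 172.7] ydir 30.43 z [ 0.002  0.002 -1.   ] F [ 0.1  0.5 -1.1] T [ 0.01  0.02 -0.01] op 7.6 ff 39.2 j7 0.04
543.5 [[312, 149], [312, 179], [332, 186], [335, 185], [335, 152], [330, 149], [325, 150], [326, 168], [321, 170], [315, 165], [315, 154]]
```

View pics/g2.png

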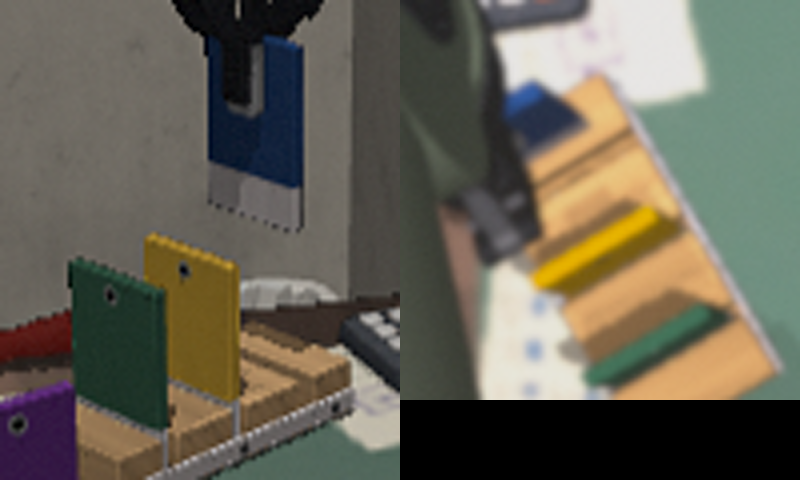

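The side crop shows the blue plate hanging upright between the fingers, its bare lower edge at crop y about 205–230, and yellow and green still standing. I'll measure how far the plate is off-centre in the grip.

```bash
python3 - <<'E'
from h import *
st(); p=robot.sense()["position"]; a=np.radians(30.4); n=np.array([np.cos(a),np.sin(a),0]); d=np.array([-np.sin(a),np.cos(a),0])
s=robot.snapshot("side"); t=robot.snapshot("top"); m=cv2.inRange(cv2.cvtColor(s,cv2.COLOR_RGB2HSV),(105,110,30),(125,255,255))
o=p-4*n
def onpl(uv):
    c,r=ray("side",uv); k=((o-c)@n)/(r@n); return c+r*k[:,None]
for v in range(168,182,2):
    x=np.where(m[v,295:350]>0)[0]+295; q=onpl([[x.min()-.5,v],[x.max()+.5,v]])
    print(v,x.min(),x.max(),((q-p)@d).round(1),q[:,2].round(1))
# bottom edge of bare metal: z at columns
g=cv2.cvtColor(s,cv2.COLOR_RGB2GRAY)
for u in(316,324,332): print(u,[(v,int(g[v,u]),round(onpl([[u,v]])[0,2],0)) for v in range(180,201,2)])
E
```

```text
t 4.05 p [482.8 279.8 171. ] ydir 30.44 z [-0.001 -0.    -1.   ] F [-1.2 -0.  -1.5] T [0.02 0.01 0.01] op 7.4 ff 39.2 j7 0.04
168 312 335 [ 34.7 -36.1] [166.  182.1]
170 312 334 [ 34.8 -33.3] [161.5 177.2]
172 312 334 [ 34.8 -33.3] [157.1 173. ]
174 312 334 [ 34.9 -33.3] [152.6 168.7]
176 312 334 [ 35.  -33.4] [148.1 164.4]
178 312 334 [ 35.1 -33.4] [143.6 160.1]
180 312 334 [ 35.1 -33.4] [139.1 155.8]
316 [(180, 24, np.float64(142.0)), (182, 32, np.float64(138.0)), (184, 82, np.float64(133.0)), (186, 83, np.float64(129.0)), (188, 83, np.float64(124.0)), (190, 84, np.float64(120.0)), (192, 86, np.float64(115.0)), (194, 96, np.float64(111.0)), (196, 95, np.float64(106.0)), (198, 95, np.float64(102.0)), (200, 94, np.float64(97.0))]
324 [(180, 32, np.float64(148.0)), (182, 31, np.float64(144.0)), (184, 28, np.float64(140.0)), (186, 103, np.float64(135.0)), (188, 106, np.float64(131.0)), (190, 106, np.float64(126.0)), (192, 105, np.float64(122.0)), (194, 106, np.float64(117.0)), (196, 107, np.float64(113.0)), (198, 99, np.float64(108.0)), (200, 101, np.float64(104.0))]
332 [(180, 29, np.float64(154.0)), (182, 31, np.float64(150.0)), (184, 31, np.float64(145.0)), (186, 30, np.float64(141.0)), (188, 86, np.float64(137.0)), (190, 112, np.float64(132.0)), (192, 114, np.float64(128.0)), (194, 113, np.float64(123.0)), (196, 114, np.float64(119.0)), (198, 96, np.float64(115.0)), (200, 110, np.float64(110.0))]
```

```bash
python3 -m jog '-0.1 -1.5 0 -2 1; -0.1 -2.5 0 -3.5 1; -0.1 -3 0 -4 1; -0.1 -3 0 -4 1; -0.1 -3 0 -4 1' 40
python3 -m jog '-0.1 -3 0 -4 1; -0.1 -3 0 -4 1; -0.1 -3 0 -4 1; -0.1 -2.7 0 -3 1; -0.1 -2 0 -2 1'
python3 -m jog '0 -1 0 0 1; 0 0 0 0 1; 0 0 0 0 1'
python3 - <<'E'
from h import *
st()
s=robot.snapshot("side"); t=robot.snapshot("top")
h=np.zeros((480,800,3),np.uint8)
h[:480,:400]=cv2.resize(s[200:320,310:410],(400,480),interpolation=cv2.INTER_CUBIC)
h[:400,400:]=cv2.resize(t[155:255,320:420],(400,400),interpolation=cv2.INTER_CUBIC)
cv2.imwrite("pics/g3.png",h[:,:,::-1]); cv2.imwrite("pics/s3.png",s[:,:,::-1])
E
```

```text
time_s: 4.57
position: [477.5, 148.0, 170.8]
ee_rot: [-1.962, -2.453, 0.002]
ft_force: [0.6, 0.2, -1.5]
opening: 0.088
finger_force: 39.1
time_s: 4.98
position: [472.3, 10.1, 171.0]
ee_rot: [-2.305, -2.134, 0.002]
ft_force: [0.2, -0.1, -1.2]
opening: 0.089
finger_force: 39.1
time_s: 5.23
position: [473.0, 3.0, 171.0]
ee_rot: [-2.299, -2.141, 0.001]
ft_force: [-0.0, 0.3, -1.3]
opening: 0.091
finger_force: 39.1
t 5.23 p [473.   3. 171.] ydir -4.07 z [-0.001  0.    -1.   ] F [-0.   0.3 -1.3] T [ 0.03 -0.02 -0.03] op 7.7 ff 39.1 j7 0.05
```

View pics/g3.png

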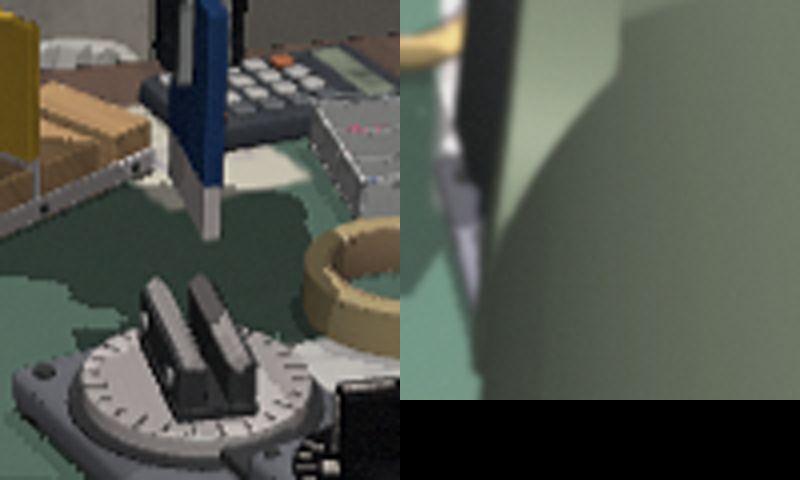

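The side crop shows the plate hanging upright above and behind the stage slot. Its lower near corner is at crop (210,238) and the jaws at (150–250,280–415). It needs about 10 mm more toward -y, so I'll move, lower to just above the jaws and check.

```bash
python3 -m jog '0 -1 -1 0 1; 0 0 -1.5 0 1; 0 0 -1 0 1; 0 0 0 0 1; 0 0 0 0 1' 40
python3 - <<'E'
from h import *
st()
s=robot.snapshot("side")
cv2.imwrite("pics/s4.png",s[:,:,::-1])
cv2.imwrite("pics/g4.png",cv2.resize(s[230:315,325:400],None,fx=7,fy=7,interpolation=cv2.INTER_CUBIC)[:,:,::-1])
E
```

```text
time_s: 5.75
position: [472.9, -6.5, 136.0]
ee_rot: [-2.297, -2.142, 0.002]
ft_force: [0.2, -0.5, -1.2]
opening: 0.087
finger_force: 39.0
t 5.75 p [472.9  -6.5 136. ] ydir -4.01 z [-0.001 -0.    -1.   ] F [ 0.2 -0.5 -1.2] T [-0.   -0.01  0.  ] op 7.4 ff 39.0 j7 0.11
```

View pics/g4.png

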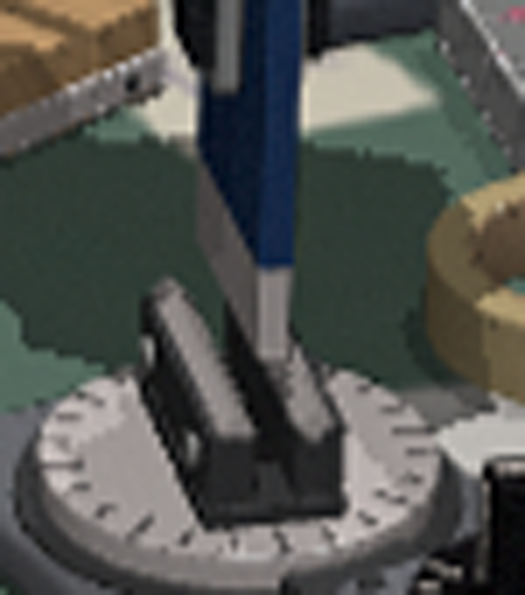

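```bash
python3 - <<'E'
from h import *
f=lambda x,y:[325+x/7-.43,230+y/7-.43]
a=np.radians(-4.0); n=np.array([np.cos(a),np.sin(a),0]); d=np.array([-np.sin(a),np.cos(a),0]); A=np.array([472.7,-5.8,0])
for nm,p,z in(("jaw near top",f(272.5,438),65),("jaw outL",f(206,438),65),("jaw outR",f(340,432),65),("jaw far L outer top",f(142,298),65),("jaw L top far",f(165,280),65),("plate near bottom c",f(273,360),76.5),("plate bare top near",f(275,267),100.5)):
    q=onz("side",p,z)[0]; print(nm,np.round(p,1),q.round(1),"x,y in slot frame",((q-A)@n).round(1),((q-A)@d).round(1))
E
```

```text
jaw near top [363.5 292.1] [464.  -49.6  65. ] x,y in slot frame -5.6 -44.3
jaw outL [354.  292.1] [448.9 -45.6  65. ] x,y in slot frame -20.9 -41.4
jaw outR [373.1 291.3] [480.3 -51.   65. ] x,y in slot frame 10.7 -44.5
jaw far L outer top [344.9 272.1] [453.8  24.3  65. ] x,y in slot frame -21.0 28.7
jaw L top far [348.1 269.6] [462.1  32.   65. ] x,y in slot frame -13.2 36.9
plate near bottom c [363.6 281. ] [469.1 -33.5  76.5] x,y in slot frame -1.7 -27.9
plate bare top near [363.9 267.7] [469.4 -31.8 100.5] x,y in slot frame -1.4 -26.1
```

```bash
for i in 1; do python3 -m jog '0 0 -0.5 0 1; 0 0 -0.5 0 1; 0 0 -0.4 0 1; 0 0 -0.3 0 1; 0 0 0 0 1' 40; done
python3 -m jog '0 0 -0.3 0 1; 0 0 -0.3 0 1; 0 0 0 0 1'
python3 -c "
from h import *
st()"
```

```text
time_s: 6.22
position: [472.8, -7.1, 118.7]
ee_rot: [-2.299, -2.141, 0.001]
ft_force: [0.5, 0.4, -1.3]
opening: 0.089
finger_force: 39.0
time_s: 6.47
position: [472.9, -7.0, 112.8]
ee_rot: [-2.299, -2.141, 0.001]
ft_force: [-0.9, -0.1, -1.6]
opening: 0.087
finger_force: 39.0
t 6.47 p [472.9  -7.  112.8] ydir -4.06 z [-0.001 -0.    -1.   ] F [-0.9 -0.1 -1.6] T [ 0.04  0.04 -0.04] op 7.4 ff 39.0 j7 0.13
```

```bash
python3 -m jog '0 0 -0.4 0 1; 0 0 -0.4 0 1; 0 0 -0.2 0 1; 0 0 0 0 1; 0 0 0 0 1' 40
python3 -m jog '0 0 -0.15 0 1; 0 0 -0.1 0 1; 0 0 0 0 1; 0 0 0 0 1'
python3 -m jog '0 0 -0.1 0 1; 0 0 0 0 1; 0 0 0 0 1'
python3 -c "
from h import *
st()"
```

```text
time_s: 6.88
position: [473.0, -7.2, 103.2]
ee_rot: [-2.299, -2.141, 0.001]
ft_force: [-0.1, 0.2, -2.2]
opening: 0.09
finger_force: 39.1
time_s: 7.22
position: [473.1, -7.1, 100.8]
ee_rot: [-2.299, -2.141, 0.0]
ft_force: [0.2, -0.5, -1.6]
opening: 0.088
finger_force: 39.1
time_s: 7.47
position: [473.1, -7.1, 99.8]
ee_rot: [-2.299, -2.141, 0.0]
ft_force: [0.7, 0.4, -0.9]
opening: 0.091
finger_force: 39.2
t 7.47 p [473.1  -7.1  99.8] ydir -4.07 z [-0. -0. -1.] F [ 0.7  0.4 -0.9] T [0.   0.07 0.01] op 7.7 ff 39.2 j7 0.14
```

```bash
python3 -m jog '0 0 -0.1 0 1; 0 0 0 0 1; 0 0 0 0 1' 40
python3 -m jog '0 0 -0.1 0 1; 0 0 0 0 1; 0 0 0 0 1'
python3 -m jog '0 0 -0.1 0 1; 0 0 0 0 1; 0 0 0 0 1'
```

```text
time_s: 7.72
position: [473.4, -7.1, 99.6]
ee_rot: [2.299, 2.141, 0.001]
ft_force: [-5.2, 1.2, 25.6]
opening: 0.09
finger_force: 42.9
time_s: 7.97
position: [473.8, -7.1, 99.5]
ee_rot: [2.299, 2.14, 0.003]
ft_force: [-9.5, 0.3, 50.7]
opening: 0.086
finger_force: 46.5
time_s: 8.22
position: [473.8, -7.1, 98.7]
ee_rot: [2.299, 2.14, 0.004]
ft_force: [-11.7, 1.1, 57.5]
opening: 0.09
finger_force: 47.7
```

The plate touched the slot floor at TCP 99.6, as predicted (99.7). I'll unload, release and rise.

```bash
python3 -m jog '0 0 0.3 0 1; 0 0 0 0 1' 20
python3 -m jog '0 0 0 0 0.85; 0 0 0 0 0.75; 0 0 0 0 0.65; 0 0 0 0 0.65'
python3 -m jog '0 0 1.5 0 0.65; 0 0 3 0 0.65; 0 0 3 0 0.65; 0 0 2 0 0.65'
python3 -m jog '-0.5 4 0 0 0.65; -0.5 4 0 0 0.65; -0.5 4 0 0 0.65; -0.5 4 0 0 0.65; 0 2 0 0 0.65'
python3 - <<'E'
from h import *
st()
s=robot.snapshot("side"); t=robot.snapshot("top")
h=np.zeros((480,800,3),np.uint8)
h[:480,:400]=cv2.resize(s[220:340,320:420],(400,480),interpolation=cv2.INTER_CUBIC)
h[:400,400:]=cv2.resize(t[155:255,320:420],(400,400),interpolation=cv2.INTER_CUBIC)
cv2.imwrite("pics/g5.png",h[:,:,::-1]); cv2.imwrite("pics/t5.png",t[:,:,::-1]); cv2.imwrite("pics/s5.png",s[:,:,::-1])
E
```

```text
time_s: 8.38
position: [473.4, -7.1, 100.4]
ee_rot: [2.299, 2.141, 0.001]
ft_force: [-0.0, 0.4, -1.3]
opening: 0.088
finger_force: 39.0
time_s: 8.72
position: [473.0, -7.1, 99.6]
ee_rot: [-2.299, -2.141, 0.001]
ft_force: [-0.1, 0.0, 0.3]
opening: 0.35
finger_force: 0.0
time_s: 9.05
position: [473.4, -7.4, 196.8]
ee_rot: [2.299, 2.14, 0.001]
ft_force: [0.2, -0.1, -0.1]
opening: 0.351
finger_force: 0.0
time_s: 9.47
position: [451.7, 177.6, 194.6]
ee_rot: [-2.294, -2.145, -0.0]
ft_force: [0.0, 0.1, 0.1]
opening: 0.35
finger_force: 0.0
t 9.47 p [451.7 177.6 194.6] ydir -3.83 z [-0.001  0.001 -1.   ] F [0.  0.1 0.1] T [ 0.01  0.02 -0.01] op 29.7 ff 0.0 j7 -0.35
```

View pics/g5.png

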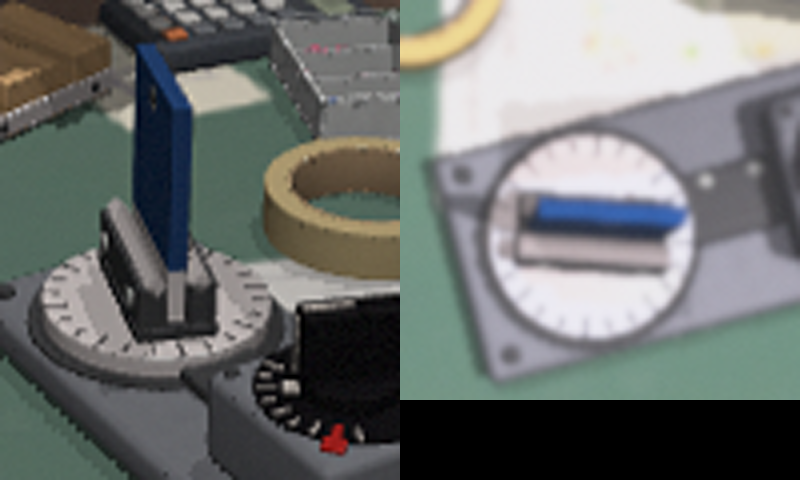

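The plate stands upright and seated in the slot: side crop (160,60–320), top crop (540–687,215). Next I measure its centring along the slot against the jaws.

```bash
python3 - <<'E'
from h import *
t=cv2.imread("pics/t5.png")[:,:,::-1].copy(); s=cv2.imread("pics/s5.png")[:,:,::-1].copy(); t0=cv2.imread("pics/top0.png")[:,:,::-1].copy()
hsv=cv2.cvtColor(t,cv2.COLOR_RGB2HSV)
m=cv2.inRange(hsv,(105,110,30),(125,255,255)); m[:190]=0;m[230:]=0;m[:,:340]=0;m[:,400:]=0
v=hsv[:,:,2][m>0]; th=cv2.threshold(v,0,255,cv2.THRESH_OTSU)[0]; Q=np.argwhere((m>0)&(hsv[:,:,2]>th))[:,::-1]
P=onz("top",Q,140)[:,:2]; R=cv2.minAreaRect(P.astype(np.float32)); print("top face",R,"th",th)
a=np.radians(-4); n=np.array([np.cos(a),np.sin(a)]); d=np.array([-np.sin(a),np.cos(a)]); A=np.array([472.7,-5.5])
y=(P-A)@d; x=(P-A)@n; print("plate y range",y.min(),y.max(),"x mean",x.mean(),x.min(),x.max())
# along-row profile of blue saturation at z=140, half-level ends
g0=cv2.cvtColor(t0,cv2.COLOR_RGB2GRAY)
for z,off,im in((65,-11,t0),(65,11,t0)):
    for k in(-1,1):
        L=np.arange(26,46,1.); pts=[np.r_[A+off*n+k*l*d,z] for l in L]; u=proj("top",pts).astype(np.float32)
        print("jaw",off,k,cv2.remap(cv2.cvtColor(im,cv2.COLOR_RGB2GRAY),u[:,0].copy(),u[:,1].copy(),cv2.INTER_LINEAR).ravel().tolist())
for k in(-1,1):
    L=np.arange(22,42,1.); u=proj("top",[np.r_[A+k*l*d+R[0]@n*0*n+n*x.mean(),140] for l in L]).astype(np.float32); print("plate",k,"from 22",cv2.remap(hsv[:,:,1].copy(),u[:,0].copy(),u[:,1].copy(),cv2.INTER_LINEAR).ravel().tolist())
E
```

```text
top face ((473.9550476074219, -5.836881637573242), (60.96034240722656, 7.942224502563477), 85.44573974609375) th 135.0
plate y range -30.72517163075054 30.21413609739984 x mean 1.1510267461170616 -2.9593227783125133 5.072397720646376
jaw -11 -1 [182, 182, 182, 182, 182, 183, 183, 184, 185, 190, 196, 202, 208, 212, 215, 216, 217, 209, 199, 177]
jaw -11 1 [181, 181, 180, 180, 179, 178, 175, 167, 156, 138, 125, 123, 126, 137, 144, 148, 151, 155, 165, 177]
jaw 11 -1 [180, 181, 181, 181, 181, 181, 181, 182, 185, 189, 196, 202, 208, 212, 213, 210, 202, 189, 172, 151]
jaw 11 1 [179, 179, 179, 179, 178, 177, 172, 165, 153, 137, 129, 125, 132, 142, 148, 153, 154, 157, 163, 167]
plate -1 from 22 [171, 171, 171, 170, 168, 168, 164, 160, 143, 120, 90, 63, 38, 25, 16, 13, 12, 13, 14, 14]
plate 1 from 22 [168, 168, 168, 167, 167, 167, 167, 162, 155, 120, 80, 41, 17, 15, 14, 14, 13, 12, 14, 15]
```

Plate centred within about 1 mm. Now the knob.

```bash
python3 -m jog '0.4 -2.25 0 -6.4 0.55; 0.4 -2.25 0 -6.4 0.55; 0.4 -2.25 0 -6.4 0.55; 0.4 -2.25 0 -6.4 0.55; 0.4 -2.25 0 -6.4 0.55'
python3 -m jog '0.4 -2.25 0 -6.4 0.55; 0.4 -2.25 0 -6.4 0.55; 0.4 -2.25 0 -6.4 0.55; 0.4 -2.25 0 -6.4 0.55; 0.4 -2.25 0 -6.4 0.55'
python3 -m jog '0.4 -2.25 0 -6.4 0.55; 0.4 -2.25 0 -6.4 0.55; 0.4 -2.25 0 -6.4 0.55; 0.4 -2.25 0 -6.4 0.55; 0 0 0 0 0.55'
python3 -m jog '0 0 0 0 0.55; 0 0 0 0 0.55'
python3 -c "
from h import *
st()"
```

```text
time_s: 9.98
position: [473.0, 58.6, 194.8]
ee_rot: [2.804, 1.416, -0.0]
ft_force: [0.3, 0.0, -0.2]
opening: 0.446
finger_force: 0.0
time_s: 10.4
position: [492.9, -53.9, 194.8]
ee_rot: [3.086, 0.588, -0.0]
ft_force: [-0.2, 0.1, -0.3]
opening: 0.445
finger_force: 0.0
time_s: 10.82
position: [508.7, -146.9, 194.9]
ee_rot: [3.137, -0.12, 0.0]
ft_force: [-1.3, -1.7, -0.1]
opening: 0.451
finger_force: 0.0
time_s: 10.98
position: [508.7, -142.1, 194.6]
ee_rot: [-3.14, 0.099, 0.001]
ft_force: [0.1, -0.1, 0.0]
opening: 0.452
finger_force: 0.0
t 10.98 p [ 508.7 -142.1  194.6] ydir -93.63 z [-0.001  0.    -1.   ] F [ 0.1 -0.1  0. ] T [0.02 0.03 0.04] op 38.4 ff 0.0 j7 -0.97
```

```bash
python3 -m jog '-0.1 0.5 -2.5 0 0.55; 0 0 -2.5 0 0.55; 0 0 -2 0 0.55; 0 0 -1.5 0 0.55; 0 0 0 0 0.55'
python3 -m jog '0 0 -0.5 0 0.55; 0 0 -0.5 0 0.55; 0 0 0 0 0.55'
python3 -c "
from h import *
st()"
```

```text
time_s: 11.4
position: [506.8, -135.9, 107.6]
ee_rot: [-3.139, 0.097, 0.006]
ft_force: [-0.7, 0.4, 0.1]
opening: 0.451
finger_force: 0.0
time_s: 11.65
position: [508.2, -136.8, 99.8]
ee_rot: [-3.14, 0.099, -0.0]
ft_force: [-0.7, 0.3, -0.4]
opening: 0.453
finger_force: 0.0
t 11.65 p [ 508.2 -136.8   99.8] ydir -93.62 z [ 0.  0. -1.] F [-0.7  0.3 -0.4] T [ 0.   -0.02 -0.  ] op 38.5 ff 0.0 j7 -0.86
```

```bash
python3 -m jog '0 0 -0.8 0 0.55; 0 0 -0.8 0 0.55; 0 0 -0.5 0 0.55; 0 0 0 0 0.55' 30
python3 -m jog '0 0 0 0 0.7; 0 0 0 0 0.8; 0 0 0 0 0.9; 0 0 0 0 1; 0 0 0 0 1' 30
python3 -c "
from h import *
st()"
```

```text
time_s: 11.98
position: [507.6, -136.9, 77.7]
ee_rot: [-3.14, 0.1, 0.002]
ft_force: [0.3, 0.7, 0.3]
opening: 0.452
finger_force: 0.0
time_s: 12.4
position: [508.2, -137.1, 79.0]
ee_rot: [-3.14, 0.101, -0.001]
ft_force: [-1.5, 0.3, 5.3]
opening: 0.147
finger_force: 31.5
t 12.4 p [ 508.2 -137.1   79. ] ydir -93.67 z [ 0.  0. -1.] F [-1.5  0.3  5.3] T [0.08 0.27 0.  ] op 12.5 ff 31.5 j7 -0.84
```

```bash
python3 -m jog '0 0 0 3 1; 0 0 0 5 1; 0 0 0 5 1; 0 0 0 5 1; 0 0 0 5 1' 40
python3 -m jog '0 0 0 5 1; 0 0 0 5 1; 0 0 0 5 1; 0 0 0 5 1; 0 0 0 5 1'
python3 -m jog '0 0 0 5 1; 0 0 0 5 1; 0 0 0 4 1; 0 0 0 1.8 1; 0 0 0 0 1'
python3 -m jog '0 0 0 0 1; 0 0 0 0 1; 0 0 0 0 1'
python3 -c "
from h import *
st()"
```

```text
time_s: 12.82
position: [508.2, -136.8, 79.1]
ee_rot: [-3.096, -0.534, -0.001]
ft_force: [-1.8, 1.7, 5.6]
opening: 0.141
finger_force: 41.7
time_s: 13.23
position: [508.1, -136.7, 79.1]
ee_rot: [-2.906, -1.192, -0.0]
ft_force: [-2.0, 3.3, 7.0]
opening: 0.144
finger_force: 41.9
time_s: 13.65
position: [508.0, -136.6, 79.1]
ee_rot: [-2.716, -1.577, -0.001]
ft_force: [-2.8, 4.4, 6.3]
opening: 0.144
finger_force: 41.9
time_s: 13.9
position: [508.0, -136.5, 79.0]
ee_rot: [-2.718, -1.574, -0.0]
ft_force: [-3.1, 3.9, 8.3]
opening: 0.146
finger_force: 41.9
t 13.9 p [ 508.  -136.5   79. ] ydir -29.84 z [-0.     0.001 -1.   ] F [-3.1  3.9  8.3] T [0.84 0.63 0.07] op 12.4 ff 41.9 j7 -0.02
```

Turned by 63.8°. I'll release, rise clear toward −y, and check the pointer against the red mark.

```bash
python3 -m jog '0 0 0 0 0.9; 0 0 0 0 0.75; 0 0 0 0 0.6; 0 0 0 0 0.55'
python3 -m jog '0 0 1 0 0.55; 0 0 3 0 0.55; 0 0 4 0 0.55; 0 0 3.5 0 0.55'
python3 -m jog '-1 -4 0 0 0.55; -1 -4 0 0 0.55; -1 -4 0 0 0.55; -1 -4 0 0 0.55; 0 0 0 0 0.55'
python3 - <<'E'
from h import *
st()
s=robot.snapshot("side"); t=robot.snapshot("top")
cv2.imwrite("pics/t6.png",t[:,:,::-1]); cv2.imwrite("pics/s6.png",s[:,:,::-1])
h=np.zeros((600,800,3),np.uint8)
h[:600,:400]=cv2.resize(s[220:370,340:440],(400,600),interpolation=cv2.INTER_CUBIC)
h[:267,400:]=cv2.resize(t[155:255,320:470],(400,267),interpolation=cv2.INTER_CUBIC)
h[280:580,400:800]=cv2.resize(t[175:220,412:472],(400,300),interpolation=cv2.INTER_CUBIC)
cv2.imwrite("pics/g6.png",h[:,:,::-1])
hsv=cv2.cvtColor(t,cv2.COLOR_RGB2HSV)
m=cv2.inRange(hsv,(105,110,30),(125,255,255)); m[:180]=0;m[240:]=0;m[:,:340]=0;m[:,400:]=0
v=hsv[:,:,2][m>0]; th=cv2.threshold(v,0,255,cv2.THRESH_OTSU)[0]; Q=np.argwhere((m>0)&(hsv[:,:,2]>th))[:,::-1]
if len(Q): print("plate",cv2.minAreaRect(onz("top",Q,140)[:,:2].astype(np.float32)),"expect axis angle 60.1 normal / 150.1 slot")
E
```

```text
time_s: 14.23
position: [508.2, -137.2, 78.8]
ee_rot: [2.719, 1.574, 0.0]
ft_force: [0.0, 1.1, -0.2]
opening: 0.447
finger_force: 0.0
time_s: 14.57
position: [507.6, -137.5, 196.1]
ee_rot: [2.72, 1.573, -0.001]
ft_force: [1.0, 0.0, 1.0]
opening: 0.447
finger_force: 0.0
time_s: 14.98
position: [464.6, -305.2, 195.2]
ee_rot: [2.723, 1.56, -0.003]
ft_force: [-1.4, -0.3, 0.6]
opening: 0.452
finger_force: 0.0
t 14.98 p [ 464.6 -305.2  195.2] ydir -30.37 z [ 0.    -0.004 -1.   ] F [-1.4 -0.3  0.6] T [-0.04  0.06  0.02] op 38.5 ff 0.0 j7 0.21
plate ((483.62542724609375, -11.474660873413086), (7.726189613342285, 39.15653991699219), 61.32184982299805) expect axis angle 60.1 normal / 150.1 slot
```

View pics/g6.png

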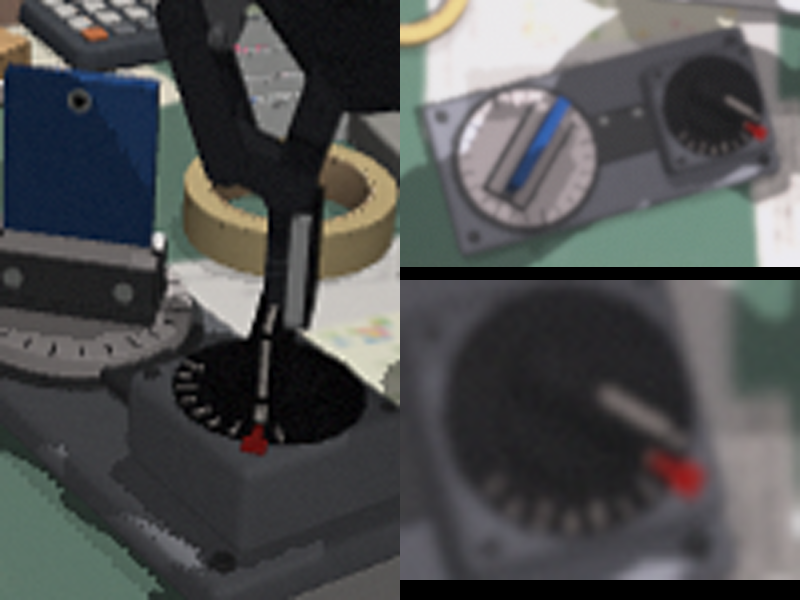

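The picture shows the plate upright in the turned slot. The knob's white pointer stripe is at side crop (270,310)–(262,415), ending at the red mark (255,437). In the top crop the stripe runs (600,392)–(685,440), with red at (685,475). Now I check the angle numerically.

```bash
python3 - <<'E'
from h import *
t=cv2.imread("pics/t6.png")[:,:,::-1].copy(); s=cv2.imread("pics/s6.png")[:,:,::-1].copy()
hsv=cv2.cvtColor(t,cv2.COLOR_RGB2HSV); V=hsv[:,:,2].astype(float)
# stripe on the bar top
reg=np.zeros(V.shape,bool); reg[189:202,440:456]=True
m=reg&(V>85)&(hsv[:,:,1]<70); 
lab=cv2.connectedComponentsWithStats(m.astype(np.uint8)); print(lab[2][1:,:].tolist())
i=1+np.argmax(lab[2][1:,4]); yy,xx=np.where(lab[1]==i); P=onz("top",np.c_[xx,yy],100.5)[:,:2]; w=V[yy,xx]-70
mu=np.average(P,axis=0,weights=w); e,E=np.linalg.eigh(np.cov(P.T,aweights=w)); print("stripe c",mu,"len",np.sqrt(12*e),"dir",np.degrees(np.arctan2(E[1,1],E[0,1]))%180)
for K in([507.9,-136.1],[508.0,-136.7]):
    q=mu-K; print("bearing of stripe from axis",np.degrees(np.arctan2(q[1],q[0]))%360, np.hypot(*q))
    c=blob(t,(0,140,80),(10,255,255),(440,190,470,215)); M=cv2.moments(c); r=[M['m10']/M['m00'],M['m01']/M['m00']]; q=onz("top",r,64)[0,:2]-K; print("red",r,np.degrees(np.arctan2(q[1],q[0]))%360,np.hypot(*q))
# plate from full blue mask hull + jaws
m=cv2.inRange(hsv,(100,110,30),(125,255,255)); m[:180]=0;m[240:]=0;m[:,:340]=0;m[:,400:]=0
Q=np.argwhere(m)[:,::-1]; P=onz("top",Q,140)[:,:2]; print("plate full",cv2.minAreaRect(P.astype(np.float32)),len(Q))
g=cv2.cvtColor(t,cv2.COLOR_RGB2GRAY)
# side view: red & pointer tip & expected at 45deg
K=np.array([507.9,-136.4])
for a in(35,40,45,50,55): b=np.radians(195.1+a); u=np.array([np.cos(b),np.sin(b)]); print(a,"tip",proj("side",[*(K+26.5*u),66]).round(1)[0],"red",proj("side",[*(K+32*u),64]).round(1)[0])
c=blob(s,(0,150,80),(8,255,255),(395,318,415,340)); M=cv2.moments(c); print("red side obs",M['m10']/M['m00'],M['m01']/M['m00'])
h=cv2.cvtColor(s,cv2.COLOR_RGB2HSV); 
for v in range(296,334,2): 
    x=np.arange(396,416); w=np.clip(h[v,396:416,2].astype(float)-70,0,None)*(h[v,396:416,1]<90); print(v,round((w*x).sum()/max(w.sum(),1),1),int(w.max()),end=" | ")
E
```

```text
[[443, 192, 9, 6, 24], [455, 201, 1, 1, 1]]
stripe c [ 502.76142002 -146.34985516] len [ 4.01530821 17.64131116] dir 60.4720777374013
bearing of stripe from axis 243.373928824858 11.465798491396194
red [453.0, 203.4] 240.8017658289575 35.72161000078358
bearing of stripe from axis 241.5039616125764 10.980092205600139
red [453.0, 203.4] 240.18408487728124 35.24867930056877
plate full ((473.2961730957031, -5.211666107177734), (8.576997756958008, 66.33937072753906), 60.25305938720703) 171
35 tip [403.1 324.7] red [401.8 327.7]
40 tip [404.6 325. ] red [403.6 328.1]
45 tip [406.1 325.3] red [405.5 328.5]
50 tip [407.7 325.5] red [407.4 328.7]
55 tip [409.2 325.6] red [409.3 328.8]
red side obs 403.3456790123456 330.4074074074074
296 401.2 132 | 298 401.3 136 | 300 400.7 138 | 302 401.5 141 | 304 400.7 36 | 306 406.0 42 | 308 406.0 39 | 310 406.0 38 | 312 405.7 37 | 314 405.6 33 | 316 405.2 36 | 318 405.1 44 | 320 0.0 0 | 322 404.9 22 | 324 404.5 48 | 326 0.0 0 | 328 0.0 0 | 330 0.0 0 | 332 411.0 2 |
```

Pointer stripe is at 60.5°, plate normal at 60.3° and red mark at 240.2–240.8° (60.2–60.8° modulo 180°), so they agree within about 1°. The plate is still centred at (473,−5) and the gripper is clear.

```bash
python3 -c "
from workcell import robot
print(robot.job_done())"
```

```text
the job is handed in; nothing more can be done
None
```

The blue plate stands upright, fully down and centred to about 1 mm in the stage slot, the pointer is within about 1° of the red mark, yellow and green were left standing in the rack, and the job is handed in at about 15 s (no verdict returned).

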